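Free a sagging barrel bolt and hold the gate ajar

ROBOT

A 6-joint arm with a two-finger parallel gripper is mounted at the origin on a cart in front of the work surface, level with it; the furniture and walls round the work are solid. World frame = base frame: x ahead of the robot, y to its left, z up, the work surface at z = 0. Lengths are in m, angles in rad, forces in N, time in s.
With the tool pointing down it reaches from about 0.35 to 0.875 m from the base axis. Payload 15.5 kg.
Tool frame: the origin (TCP) lies on the front face of the gripper's body, between the roots of the fingers; the fingertips stand 73 mm ahead of it and the grasp point (between the pads) lies 54 mm ahead of it (arm.tip_reach is the distance from the TCP to the fingertips, in m); z points along the fingers, x is the direction in which the jaws open and shut, and the axes are right-handed (so a half turn about z gives the same grasp; the last joint's range is limited). The gripper opens to 85 mm and grips with 20 to 120 N. Pads are 22 mm wide; open, the fingers measure 114 mm over their backs; the gripper's body (76 mm by 85 mm) begins 54 mm behind the grasp point. The pads swing forward as they close: fully open they stand 13 mm farther back than shut.
Start: joints at [1.006, 0.494, 1.345, -0, 1.302, -0.096], TCP at [0.283, 0.557, 0.304] pointing down, gripper open.
Joint ranges: [-2.91, 2.91], [-0.82, 2.16], [0.22, 2.67], [-1.22, 4.37], [0.12, 2.79], [-3.08, 3.08]. Speed limits (rad/s): [1.89, 1.89, 2.57, 3.01, 3.01, 3.01].

INTERFACE

Orientations are given as a unit quaternion [w, x, y, z].
In Python, from cell import arm gives the robot as it stands. The module is installed in compiled form; this text tells all that it offers.
- The arm moves only by the shell command python3 -m pendant 'ROWS' [FORCE]. ROWS is JSON, a list of rows, each an object with "translation": the shift along the world's x, y, z in units of 150 mm (1.0 is 150 mm), a list of three; "yaw": the turn about the world's z in units of 90 degrees (1.0 is 90 degrees); "gripper": the opening, from 0 (shut) to 1 (fully open). A call has exactly 10 rows; each row shifts and turns the pose as measured when the row begins; what a row does not reach is not made up. A row lasts 1/8 s, in which the tool goes at most 62.5 mm and 10.7 degrees, less where a joint would pass 70% of its speed; a pose out of reach is approached as far as the arm can. A call with a number of a shift or a turn outside -1 to 1 is refused whole. A call with a gripper value outside its range is refused whole. The fingers move at their own pace and stop on an object; FORCE is the grip in N (left out, the last holds). Time passes only in rows, so rows that do not move let the fingers close, or fill a call up. It gives the time, the measured TCP pose, the force and the opening at its end, in the units of the state.
- arm.read_state(): the state, without advancing time (a new reading comes with each control period).
- arm.capture(name): name is "side" or "top" or "wrist"; returns a dict with "color" (480x640x3 uint8, red, green, blue), "fx", "fy", "cx", "cy" (pixels), "R" (3x3) and "t" (3): a world point X has camera coordinates R X + t; the wrist camera has in their place "tool_from_camera" (4x4, takes a point from camera to tool coordinates, whose origin is the TCP and whose axes are the tool frame's). Camera axes: x right, y down, z forward; pixel columns grow to the right and rows downward; lengths in m; the calibration is good to about 2 mm. A picture is of the moment at which its call begins: read the wrist's pose just before it. There is no depth.
- arm.sign_off(): hands the job in, once; it reports no verdict.
The state is a dict: "time_s": time; "q": joint angles; "dq": joint speeds; "effort": joint torques, N m; "tool_pos": TCP position; "eef_rot": TCP orientation; "force": force on the tool from outside, world axes, zero at the start; "torque": the same for the moment, N m; "opening": finger opening in m.
Only numpy, scipy, OpenCV 4.12 (cv2) and the standard library are available. Lean on these libraries where they do the work, as an engineer would, in place of code of your own. Each camera call takes 0.05 s, during which the arm holds its last target.

TASK

On the bench stands a small sample gate whose barrel bolt has sagged behind the bent-up lip of its keeper. Take the bolt by its brass knob, lift it so that the nose clears the lip, without forcing it against the keeper, draw it right out of the keeper, and swing the self-closing gate towards you until it is ajar by about 6 cm at its free edge. Finish while still holding the knob and keeping the gate still at that gap; leave the loose tools round about where they are.

Things in the scene. Friction and masses are not known exactly. Their poses are not given: they have to be found in the camera images.
- gate_sample: Gate on a plywood base 95 x 346 x 18 mm screwed to the bench; two brown posts 145 mm high, between them a pale leaf 226 mm wide, 22 thick, top at 130 mm. Origin on the bench, in the closed leaf's middle plane, half-way between the posts. z up; y along the closed leaf from the keeper (right post) to the hinge (left post); -x is the front, to the robot, where the bolt is and to which the gate opens.
- gate_hinge (a point): Point on the gate's upright hinge axis, at the front of the left post, 14 mm in front of the gate_sample origin's plane and 117.5 mm to its +y; 100 mm above the bench.
- gate_edge (a point): Middle of the leaf's free edge (by the right post), 79 mm above the bench; moves with the gate. It is about 233 mm from the hinge axis.
- knob (a point): Centre of the bolt's upright brass knob: round, 16 mm thick from 25 mm below this point to 25 above, then a 22 mm rim, top 34 mm above. At the start 158 mm above the bench, 28 mm in front of the leaf's middle plane, 55 mm from the gate_sample origin towards the keeper. All else on the gate is below 146 mm. It moves with the bolt and stays upright. Best pinched from above.
- nose (a point): Middle of the bolt's nose, a steel block 14 x 14 mm and 17 mm high at the end of the 10 mm rod, 98 mm from the knob towards the keeper. Its underside is stepped 6 mm below the rod; this step is caught behind the keeper's lip.
- keeper: Steel keeper on the right post, a staple that the nose sits in: front cheek, top, bottom, and a lip bent up 14 mm from the bottom. Fixed; its frame is that of gate_sample. The nose must be raised at least 5.5 mm to pass over the lip and drawn at least 35 mm to be out of the keeper.
- bolt: The whole steel bolt with knob and nose ; with the shoe behind it about 0.3 kg to lift; it slides in two worn, tall guides on the gate. Origin on the rod's axis, 55 mm from the knob towards the hinge; y along the rod towards the hinge.
- bolt_lift (a joint): How far the bolt is raised in its guides, m: 0 sagged (it sinks back by its own weight), 0.013 the stop. 0.007 to 0.011 clears the lip with room.
- bolt_draw (a joint): How far the bolt is drawn towards the hinge, m: 0 home in the keeper, 0.05 the stop; takes about 2 N (friction) and stays where it is left.
- gate (a joint): Gate angle, rad: 0 closed, grows as it opens towards the robot, 1.0 the stop. A spring shuts it; holding it ajar takes about 3 N at the knob. About 0.25 rad is a gap of 6 cm.
- pliers_1: Loose red-handled pliers, 185 mm long, lying on the bench in front of the sample; a bystander.
- driver_1: Loose yellow and black screwdriver, 200 mm long, lying to the left of the sample; a bystander.
- sanding_block: Loose black and grey sanding block, 110 x 58 x 30 mm, lying to the right of the sample; a bystander.

How it is judged:
By the outcome, as a careful person would: the job done as asked, in the order asked, and still so for the second after the job is handed in, while the arm keeps its last pose, push and grip.
It also fails if it takes over 29 s, if anything falls off the work surface, if the arm or the gripper's body presses on something with over 40 N, if the wrist force passes 120 N, or if a joint passes its speed limit or range.

## Working session

There is one attempt and no reset: what is moved stays moved. The work goes in short steps, Python scripts to look and compute and a shell command to move; the robot and the scene stay as the last step left them, time stands still between calls to the robot, and variables do not carry over. Pictures are saved under pics/ and viewed, and the job is handed in when it is done.

```bash
mkdir -p pics; ls; python3 - <<'E'
from cell import arm
import cv2
s=arm.read_state()
print(s)
for n in ("side","top","wrist"):
    c=arm.capture(n)
    cv2.imwrite(f"pics/{n}0.png",c["color"][:,:,::-1])
    print(n,{k:v for k,v in c.items() if k!="color"})
E
```

```text
pics
{'time_s': 0.0, 'q': array([ 1.00548359e+00,  4.94179036e-01,  1.34614138e+00, -1.76975108e-06,
        1.30246405e+00, -9.54704039e-02]), 'dq': array([ 2.93957367e-04,  1.61624272e-03,  1.04228274e-03,  7.22254504e-04,
       -6.62802960e-05,  1.09164958e-03]), 'effort': array([ 3.30845505e-04, -8.82156301e+01, -3.83868277e+01, -1.74220504e-04,
        1.00096784e-02,  2.89934758e-05]), 'tool_pos': array([0.28280327, 0.55705767, 0.30329929]), 'eef_rot': array([ 2.62647579e-04,  8.52274829e-01,  5.23093931e-01, -5.34901576e-04]), 'force': array([-0.39760008, -0.21243543,  0.13690286]), 'torque': array([0.0296929 , 0.04016238, 0.01337165]), 'opening': 0.08529914179489818}
side {'fx': 545.3774958293416, 'fy': 545.3774958293416, 'cx': 318.48092493343626, 'cy': 234.22694100395265, 'R': array([[-0.94347882, -0.33123704,  0.01139008],
       [-0.15937518,  0.42328802, -0.89186703],
       [ 0.29059811, -0.84327296, -0.45215425]]), 't': array([0.48365196, 0.13403424, 1.48485817])}
top {'fx': 544.0648648279945, 'fy': 544.0648648279945, 'cx': 325.23538710841467, 'cy': 244.27738529907828, 'R': array([[-0.01930662, -0.99971035,  0.01436928],
       [-0.97978855,  0.01605596, -0.19939059],
       [ 0.19910212, -0.01792841, -0.97981474]]), 't': array([0.15650784, 0.47741258, 1.49136411])}
wrist {'fx': 361.0217615319704, 'fy': 361.0217615319704, 'cx': 324.02402307081536, 'cy': 238.409620696749, 'tool_from_camera': array([[ 9.99998323e-01, -1.47728935e-03, -1.08275340e-03,
         1.91177935e-04],
       [ 1.71699113e-03,  9.61915846e-01,  2.73340367e-01,
        -6.95575700e-02],
       [ 6.37714841e-04, -2.73341768e-01,  9.61916769e-01,
        -6.91457430e-02],
       [ 0.00000000e+00,  0.00000000e+00,  0.00000000e+00,
         1.00000000e+00]])}
```

View pics/side0.png

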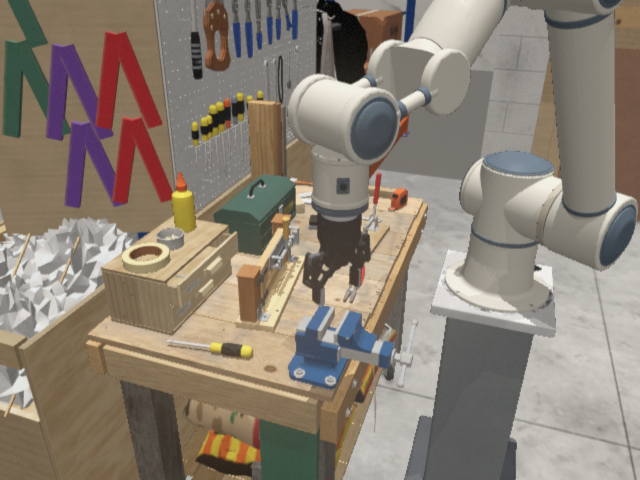

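View pics/top0.png

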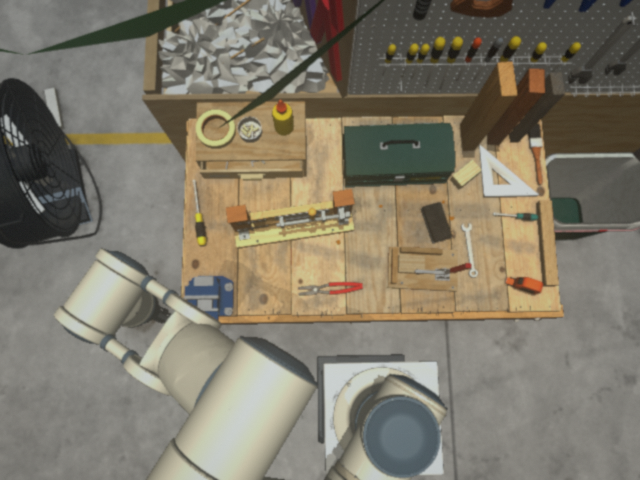

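View pics/wrist0.png

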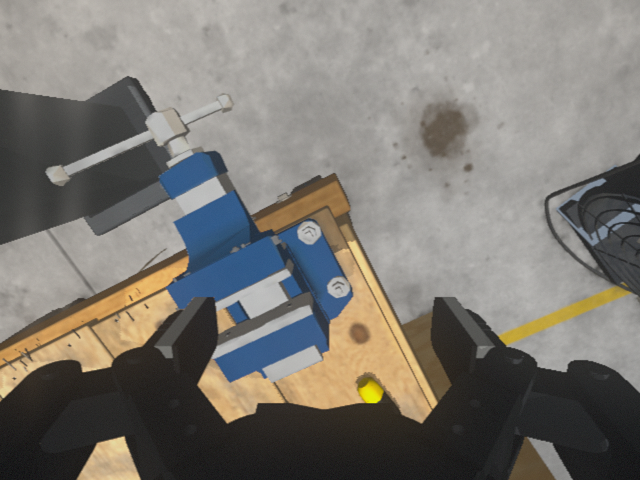

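The side view shows the gripper above the blue vise. In the top view the sample gate's posts are near px (236,214) and (344,198), with the knob near (312,212). I'll zoom in there and cast rays.

```bash
cat > h.py <<'E'
import numpy as np
def ray(c,u,v,z):
    d=np.array([(u-c["cx"])/c["fx"],(v-c["cy"])/c["fy"],1.])
    R=np.array(c["R"]);o=-R.T@c["t"];d=R.T@d
    return o+d*(z-o[2])/d[2]
def proj(c,X):
    p=np.array(c["R"])@X+c["t"]; return c["fx"]*p[0]/p[2]+c["cx"],c["fy"]*p[1]/p[2]+c["cy"]
E
python3 - <<'E'
from cell import arm
import cv2,numpy as np
im=cv2.imread("pics/top0.png")[180:260,220:370]
cv2.imwrite("pics/topz.png",cv2.resize(im,None,fx=5,fy=5,interpolation=cv2.INTER_CUBIC))
im=cv2.imread("pics/side0.png")[195:335,225:325]
cv2.imwrite("pics/sidez.png",cv2.resize(im,None,fx=4,fy=4,interpolation=cv2.INTER_CUBIC))
E
```

```text
(no output)
```

View pics/topz.png

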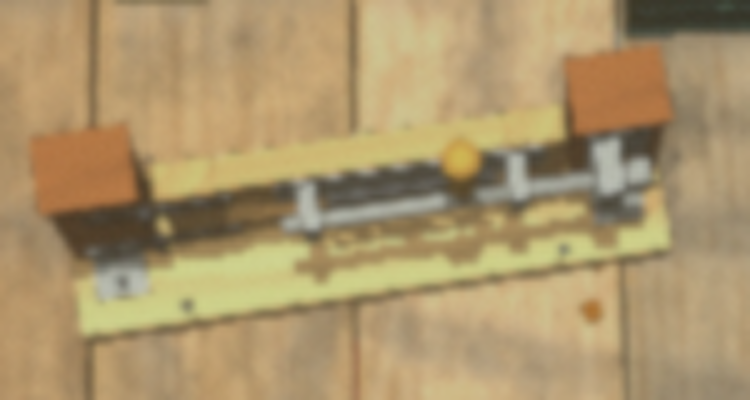

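View pics/sidez.png

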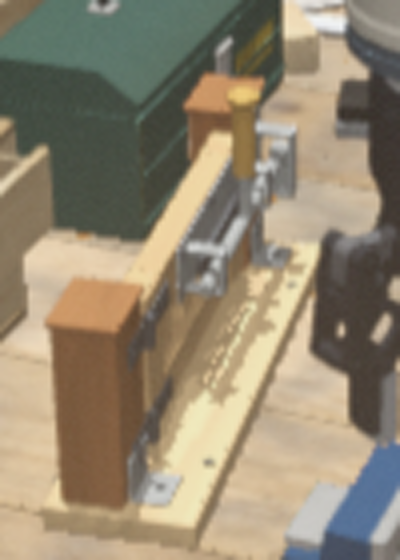

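In the zooms, the knob top is at top px (312.3,211.5) and side px (285.6,219). The post tops are centred at top px (237.3,213.7) and (343.8,197.9).

```bash
python3 - <<'E'
from cell import arm
import numpy as np
from h import *
t=arm.capture("top");s=arm.capture("side")
L=ray(t,237.3,213.7,.145);R=ray(t,343.8,197.9,.145)
K=ray(t,312.3,211.5,.192);K2=ray(s,285.6,219.,.192)
print("posts",L,R,"len",np.linalg.norm(L-R),"K",K,K2)
a=(L-R)[:2];a/=np.linalg.norm(a);print("yaw of gate y",np.degrees(np.arctan2(a[1],a[0])), "gate z-rot",np.degrees(np.arctan2(-a[0],a[1])))
ex=np.array([a[1],-a[0]]); m=(L+R)[:2]/2
print("expected knob",m-a*.055-ex*.028, "edge dir ex",ex,"y",a)
print("rel knob", (K[:2]-m)@a,(K[:2]-m)@ex)
# base front corners from top at z .018
B1=ray(t,220+82/5-.4,180+338/5-.4,.018);B2=ray(t,220+670/5-.4,180+250/5-.4,.018)
b=(B1-B2);print("base front", np.linalg.norm(b),np.degrees(np.arctan2(-b[0],b[1])),B1,B2)
from scipy.spatial.transform import Rotation as Ro
st=arm.read_state();q=st["eef_rot"];M=Ro.from_quat([q[1],q[2],q[3],q[0]]).as_matrix();print(M)
E
```

```text
posts [0.54727799 0.38272006 0.145     ] [0.58674893 0.09732415 0.145     ] len 0.2881124406335793 K [0.53769235 0.18239121 0.192     ] [0.53419576 0.19756195 0.192     ]
yaw of gate y 97.8741929346616 gate z-rot 7.874192934661591
expected knob [0.54681238 0.18170473] edge dir ex [0.99057127 0.13699839] y [-0.13699839  0.99057127]
rel knob -0.05307056112311293 -0.03693999068794204
base front 0.3426668367727299 7.789494710544313 [0.48164959 0.40384065 0.018     ] [0.52809257 0.0643357  0.018     ]
[[ 4.52728069e-01  8.91648596e-01 -2.76235938e-04]
 [ 8.91648489e-01 -4.52728151e-01 -4.39804523e-04]
 [-5.17210871e-04 -4.71935040e-05 -9.99999865e-01]]
```

```bash
python3 -m pendant '[{"translation":[0.15,-0.21,0.05],"yaw":0.043,"gripper":1},{"translation":[0.19,-0.27,0.05],"yaw":0.043,"gripper":1},{"translation":[0.19,-0.27,0],"yaw":0.043,"gripper":1},{"translation":[0.19,-0.27,0],"yaw":0.043,"gripper":1},{"translation":[0.19,-0.27,0],"yaw":0.043,"gripper":1},{"translation":[0.19,-0.27,0],"yaw":0.043,"gripper":1},{"translation":[0.19,-0.27,0],"yaw":0.043,"gripper":1},{"translation":[0.19,-0.27,0],"yaw":0.043,"gripper":1},{"translation":[0.19,-0.27,0],"yaw":0.043,"gripper":1},{"translation":[0,0,0],"yaw":0,"gripper":1}]' 40
python3 - <<'E'
from cell import arm
import cv2
s=arm.read_state();print(s["tool_pos"],s["eef_rot"],s["force"],s["time_s"])
c=arm.capture("wrist");cv2.imwrite("pics/w1.png",c["color"][:,:,::-1])
E
```

```text
time_s: 1.5
tool_pos: [0.5395, 0.1898, 0.3185]
eef_rot: [0.001, 0.648, 0.762, 0.0]
force: [0.1, 0.4, -0.5]
opening: 0.0857
[0.53947172 0.18978262 0.31853266] [5.31540955e-04 6.48128921e-01 7.61530417e-01 2.06893292e-04] [ 0.14517934  0.42518168 -0.49941374] 1.5
```

View pics/w1.png

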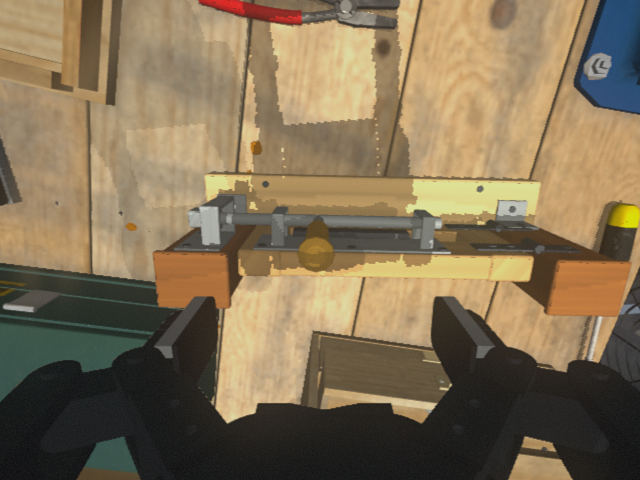

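The wrist view shows the knob's rim at about px (316,252), with the keeper on the left and the hinge on the right. The gate lies nearly parallel to the jaws.

```bash
cat >> h.py <<'E'
from scipy.spatial.transform import Rotation as Ro
def wcam(s,c):
    q=s["eef_rot"];T=np.eye(4);T[:3,:3]=Ro.from_quat([q[1],q[2],q[3],q[0]]).as_matrix();T[:3,3]=s["tool_pos"]
    W=T@np.array(c["tool_from_camera"]);d=dict(c);d["R"]=W[:3,:3].T;d["t"]=-W[:3,:3].T@W[:3,3];return d
E
python3 - <<'E'
from cell import arm
import cv2,numpy as np
from h import *
s=arm.read_state();c=arm.capture("wrist");w=wcam(s,c)
im=cv2.cvtColor(c["color"],cv2.COLOR_RGB2HSV)
print("knob hsv",im[252,316],im[265,316],im[235,316],"leaf",im[265,400])
z=cv2.resize(c["color"][190:300,150:340,::-1],None,fx=4,fy=4,interpolation=cv2.INTER_CUBIC);cv2.imwrite("pics/w1z.png",z)
K=ray(w,316,253,.192);print("K",K)
A=ray(w,205,175,.018);B=ray(w,540,182,.018);b=B-A;print("base yaw",np.degrees(np.arctan2(-b[0],b[1])),np.linalg.norm(b),A,B)
print("tool x dir deg",np.degrees(np.arctan2(*Ro.from_quat(np.roll(s["eef_rot"],-1)).as_matrix()[[1,0],0])))
E
```

```text
knob hsv [ 19 167 156] [ 19 169 155] [ 19 147  90] leaf [ 24 114 223]
K [0.53414045 0.18572972 0.192     ]
base yaw 7.919911450497436 0.3408053219644301 [0.52685542 0.06690658 0.018     ] [0.47989628 0.40446118 0.018     ]
tool x dir deg 99.20336764099491
```

View pics/w1z.png

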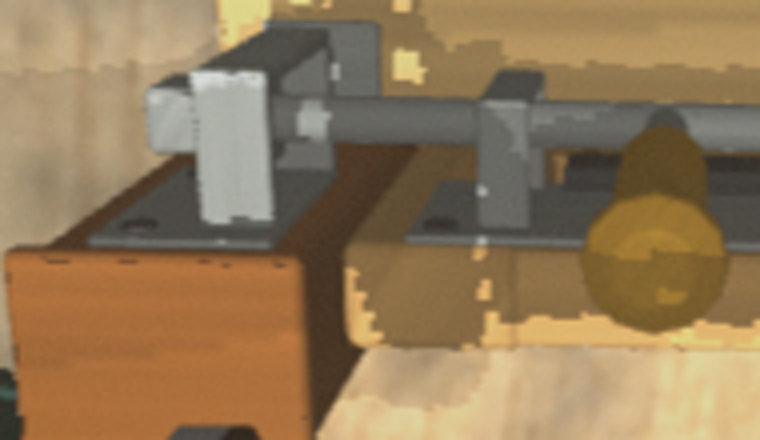

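```bash
python3 - <<'E'
from cell import arm
import numpy as np
from h import *
s=arm.read_state();c=arm.capture("wrist");w=wcam(s,c)
K=ray(w,313.6,255.1,.192);d=K-s["tool_pos"];print("K",K,d,d/.15)
t=arm.capture("top")
print(ray(t,312.3,211.5,.192))
E
```

```text
K [0.53493895 0.1855986  0.192     ] [-0.00295083 -0.00642166 -0.12653321] [-0.01967221 -0.04281108 -0.84355475]
[0.53769235 0.18239121 0.192     ]
```

```bash
python3 -m pendant '[{"translation":[-0.02,-0.045,-0.1],"yaw":-0.014,"gripper":1},{"translation":[0,0,-0.15],"yaw":0,"gripper":1},{"translation":[0,0,-0.12],"yaw":0,"gripper":1},{"translation":[0,0,-0.05],"yaw":0,"gripper":1},{"translation":[0,0,0],"yaw":0,"gripper":0.7},{"translation":[0,0,0],"yaw":0,"gripper":0.5},{"translation":[0,0,0],"yaw":0,"gripper":0.5},{"translation":[0,0,0],"yaw":0,"gripper":0.5},{"translation":[0,0,0],"yaw":0,"gripper":0.5},{"translation":[0,0,0],"yaw":0,"gripper":0.5}]' 20
python3 - <<'E'
from cell import arm
import cv2
s=arm.read_state();print(s["tool_pos"],s["eef_rot"],s["force"],s["opening"])
c=arm.capture("wrist");cv2.imwrite("pics/w2.png",c["color"][:,:,::-1])
E
```

```text
time_s: 2.95
tool_pos: [0.5322, 0.1916, 0.257]
eef_rot: [0.001, 0.653, 0.757, 0.002]
force: [-0.3, 0.4, -0.1]
opening: 0.0424
[0.53220833 0.1915964  0.25700132] [0.00107311 0.65340598 0.75700411 0.00206382] [-0.29934801  0.35494334 -0.06937697] 0.04237154172512384
```

View pics/w2.png

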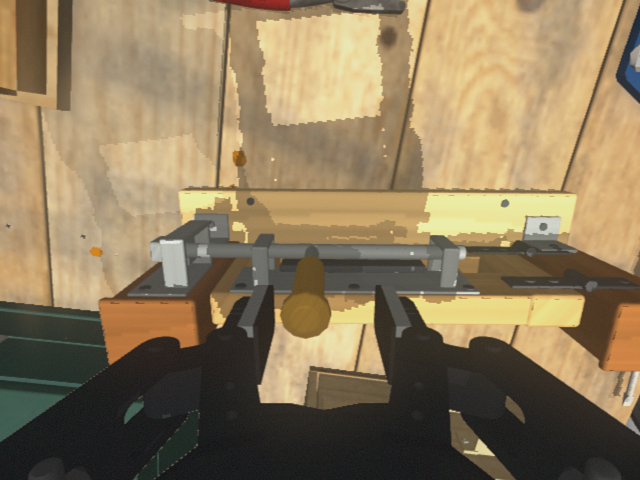

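```bash
python3 - <<'E'
from cell import arm
import cv2,numpy as np
from h import *
s=arm.read_state();c=arm.capture("wrist");w=wcam(s,c)
hsv=cv2.cvtColor(c["color"],cv2.COLOR_RGB2HSV)
m=cv2.inRange(hsv,(15,130,60),(23,255,230));m[:,:270]=0;m[:,345:]=0;m[:290]=0;m[350:]=0
ys,xs=np.nonzero(m)
for y in range(296,342,4):
    r=xs[ys==y]; print(y,r.min() if len(r) else None,r.max() if len(r) else None)
M=Ro.from_quat(np.roll(s["eef_rot"],-1)).as_matrix()
for p in [(306,315)]:
    K=ray(w,*p,.192);d=K-s["tool_pos"];print(K,"tool-frame",M.T@d)
print(s["tool_pos"],s["time_s"],s["force"])
print("yaw",np.degrees(np.arctan2(M[1,0],M[0,0])),M[:,2])
A=ray(w,180,188,.018);B=ray(w,576,192,.018);b=B-A;print("base yaw",np.degrees(np.arctan2(-b[0],b[1])))
cv2.imwrite("pics/w2z.png",cv2.resize(c["color"][220:360,130:360,::-1],None,fx=3,fy=3,interpolation=cv2.INTER_CUBIC))
E
```

```text
296 277 343
300 274 344
304 274 344
308 275 344
312 275 330
316 275 330
320 275 328
324 284 327
328 286 325
332 290 320
336 299 312
340 None None
[0.53491642 0.18466695 0.192     ] tool-frame [-0.00733003  0.00135911  0.06499303]
[0.53221852 0.19160788 0.25699396] 3.0 [ 0.35016527 -0.12213359 -0.64064162]
yaw 98.40577909182514 [ 0.00433711  0.00171844 -0.99998912]
base yaw 7.7211880578657555
```

View pics/w2z.png

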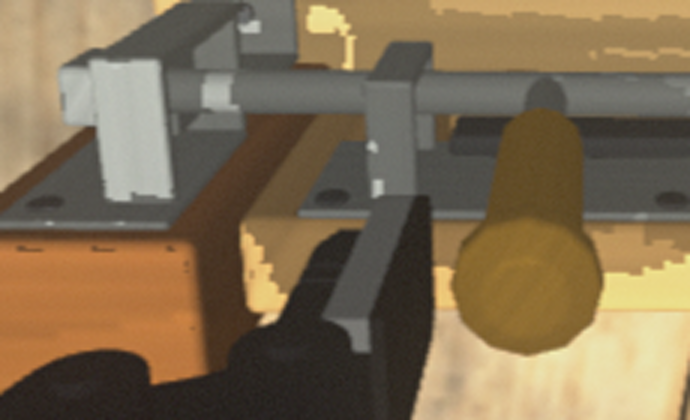

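```bash
python3 -m pendant '[{"translation":[0.018,-0.047,0],"yaw":-0.005,"gripper":0.5},{"translation":[0,0,0],"yaw":0,"gripper":0.5},{"translation":[0,0,0],"yaw":0,"gripper":0.5},{"translation":[0,0,-0.1],"yaw":0,"gripper":0.5},{"translation":[0,0,-0.1],"yaw":0,"gripper":0.5},{"translation":[0,0,-0.03],"yaw":0,"gripper":0.5},{"translation":[0,0,0],"yaw":0,"gripper":0.5},{"translation":[0,0,0],"yaw":0,"gripper":0.5},{"translation":[0,0,0],"yaw":0,"gripper":0.5},{"translation":[0,0,0],"yaw":0,"gripper":0.5}]' 20
python3 - <<'E'
from cell import arm
import cv2,numpy as np
from h import *
s=arm.read_state();print(s["tool_pos"],s["eef_rot"],s["force"],s["opening"])
c=arm.capture("wrist");cv2.imwrite("pics/w3.png",c["color"][:,:,::-1])
E
```

```text
time_s: 4.3
tool_pos: [0.5349, 0.184, 0.2196]
eef_rot: [0.001, 0.657, 0.754, 0.002]
force: [0.3, 0.1, -0.4]
opening: 0.0427
[0.53489249 0.18402238 0.21958445] [0.00082995 0.65655516 0.75427563 0.00170314] [ 0.34309475  0.05959265 -0.38892366] 0.04269119761641117
```

View pics/w3.png

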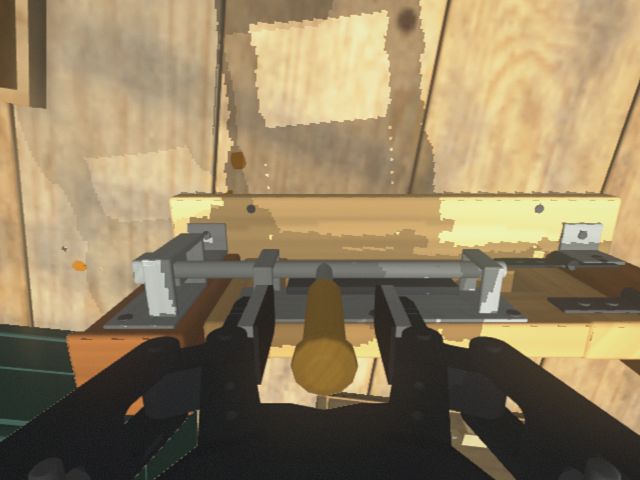

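The wrist view shows the knob rim centred at about px (325,367), midway between the fingertips (274 and 377). I'll raise 2 mm and close gently.

```bash
python3 -m pendant '[{"translation":[0,0,0.014],"yaw":0,"gripper":0.4},{"translation":[0,0,0],"yaw":0,"gripper":0.3},{"translation":[0,0,0],"yaw":0,"gripper":0.25},{"translation":[0,0,0],"yaw":0,"gripper":0.22},{"translation":[0,0,0],"yaw":0,"gripper":0.2},{"translation":[0,0,0],"yaw":0,"gripper":0.18},{"translation":[0,0,0],"yaw":0,"gripper":0.1},{"translation":[0,0,0],"yaw":0,"gripper":0.1},{"translation":[0,0,0],"yaw":0,"gripper":0.1},{"translation":[0,0,0],"yaw":0,"gripper":0.1}]' 20
python3 - <<'E'
from cell import arm
import cv2
s=arm.read_state();print(s["tool_pos"],s["force"],s["torque"],s["opening"])
c=arm.capture("wrist");cv2.imwrite("pics/w4.png",c["color"][:,:,::-1])
E
```

```text
time_s: 5.6
tool_pos: [0.535, 0.1839, 0.2222]
eef_rot: [0.001, 0.657, 0.754, 0.002]
force: [-0.4, -0.0, -0.1]
opening: 0.0197
[0.53500877 0.18392506 0.22217218] [-0.43979705 -0.01424838 -0.11404703] [-0.0685966   0.00635677  0.00848812] 0.01967547640688713
```

View pics/w4.png

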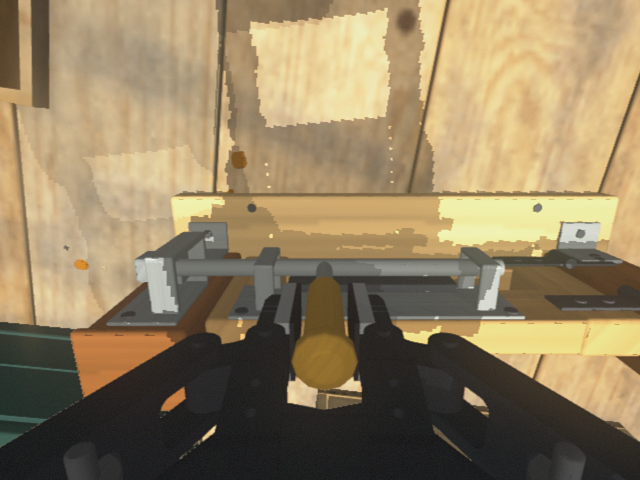

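The fingers are evenly placed either side of the knob but not yet in contact (19.7 mm against 16). I'll keep closing.

```bash
python3 -m pendant '[{"translation":[0,0,0],"yaw":0,"gripper":0.05},{"translation":[0,0,0],"yaw":0,"gripper":0},{"translation":[0,0,0],"yaw":0,"gripper":0},{"translation":[0,0,0],"yaw":0,"gripper":0},{"translation":[0,0,0],"yaw":0,"gripper":0},{"translation":[0,0,0],"yaw":0,"gripper":0},{"translation":[0,0,0],"yaw":0,"gripper":0},{"translation":[0,0,0],"yaw":0,"gripper":0},{"translation":[0,0,0],"yaw":0,"gripper":0},{"translation":[0,0,0],"yaw":0,"gripper":0}]' 40
python3 - <<'E'
from cell import arm
s=arm.read_state();print(s["tool_pos"],s["force"],s["torque"],s["opening"])
E
```

```text
time_s: 6.9
tool_pos: [0.535, 0.1839, 0.2222]
eef_rot: [0.001, 0.657, 0.754, 0.002]
force: [-0.2, -1.5, 1.9]
opening: 0.0193
[0.53502725 0.18391615 0.22221573] [-0.22151066 -1.45710853  1.91096019] [-0.09128829  0.04637554 -0.00136703] 0.01927614050350931
```

```bash
python3 -m pendant '[{"translation":[0,0,0.02],"yaw":0,"gripper":0},{"translation":[0,0,0.02],"yaw":0,"gripper":0},{"translation":[0,0,0.02],"yaw":0,"gripper":0},{"translation":[0,0,0],"yaw":0,"gripper":0},{"translation":[0,0,0],"yaw":0,"gripper":0},{"translation":[0,0,0],"yaw":0,"gripper":0},{"translation":[0,0,0],"yaw":0,"gripper":0},{"translation":[0,0,0],"yaw":0,"gripper":0},{"translation":[0,0,0],"yaw":0,"gripper":0},{"translation":[0,0,0],"yaw":0,"gripper":0}]' 50
python3 - <<'E'
from cell import arm
import cv2
s=arm.read_state();print(s["tool_pos"],s["force"],s["torque"],s["opening"])
c=arm.capture("wrist");cv2.imwrite("pics/w5.png",c["color"][:,:,::-1])
c=arm.capture("side");cv2.imwrite("pics/s5.png",cv2.resize(c["color"][190:330,225:365,::-1],None,fx=4,fy=4,interpolation=cv2.INTER_CUBIC))
E
```

```text
time_s: 8.15
tool_pos: [0.535, 0.184, 0.2314]
eef_rot: [0.001, 0.657, 0.754, 0.002]
force: [0.9, 0.1, -2.2]
opening: 0.0186
[0.53496668 0.18399706 0.23141644] [ 0.89648719  0.12273561 -2.21418439] [-0.00229629 -0.13060339 -0.01193691] 0.018614474058587845
```

View pics/w5.png

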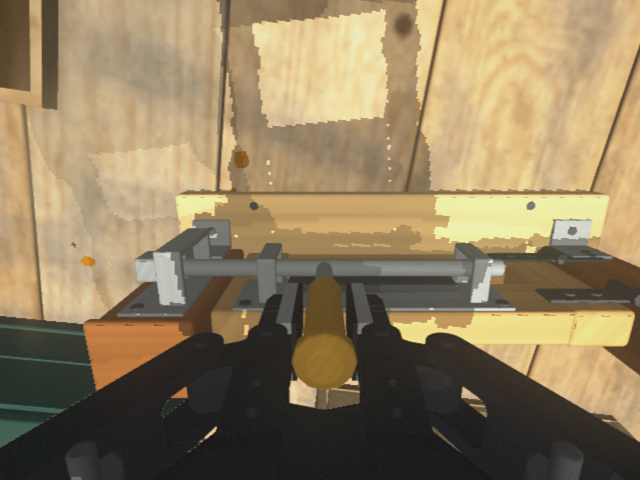

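View pics/s5.png

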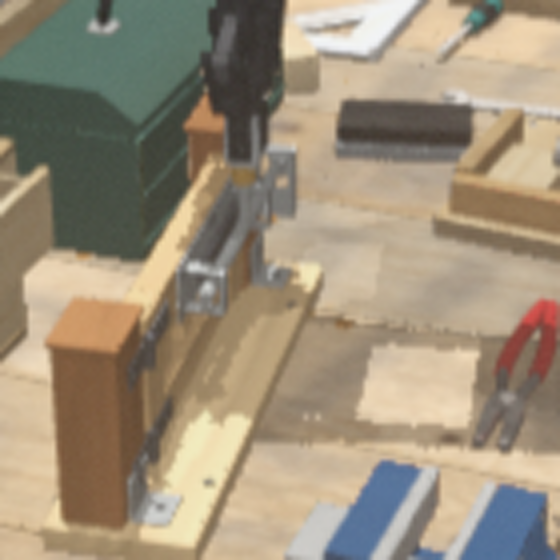

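The wrist view shows the knob still at px (325,362) between the pads, with the rod raised in the guides. The force is about 2 N downward, so the knob lifted 9.2 mm without slipping. Next I draw along the gate's +y, (-0.137, 0.990).

```bash
python3 -m pendant '[{"translation":[-0.0056,0.04,0],"yaw":0,"gripper":0},{"translation":[-0.0056,0.04,0],"yaw":0,"gripper":0},{"translation":[-0.0056,0.04,0],"yaw":0,"gripper":0},{"translation":[-0.0056,0.04,0],"yaw":0,"gripper":0},{"translation":[0,0,0],"yaw":0,"gripper":0},{"translation":[0,0,0],"yaw":0,"gripper":0},{"translation":[0,0,0],"yaw":0,"gripper":0},{"translation":[0,0,0],"yaw":0,"gripper":0},{"translation":[0,0,0],"yaw":0,"gripper":0},{"translation":[0,0,0],"yaw":0,"gripper":0}]' 50
python3 - <<'E'
from cell import arm
import cv2
s=arm.read_state();print(s["tool_pos"],s["force"],s["torque"],s["opening"])
c=arm.capture("wrist");cv2.imwrite("pics/w6.png",c["color"][:,:,::-1])
E
```

```text
time_s: 9.5
tool_pos: [0.5314, 0.2098, 0.2314]
eef_rot: [0.001, 0.657, 0.754, 0.002]
force: [0.5, 0.6, -2.8]
opening: 0.0187
[0.5313531  0.20981726 0.23137559] [ 0.4646012   0.55081934 -2.80451387] [ 0.07106315 -0.1413158  -0.03301072] 0.018687603374807706
```

View pics/w6.png

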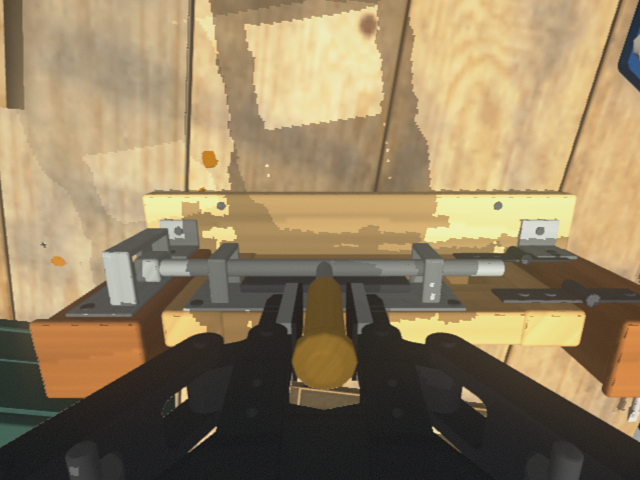

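The nose now shows at px (150,270), past the keeper's top strip, and the knob is still centred in the pads. The bolt is drawn 26 mm, so about 16 mm remain.

```bash
python3 -m pendant '[{"translation":[-0.005,0.035,0],"yaw":0,"gripper":0},{"translation":[-0.005,0.035,0],"yaw":0,"gripper":0},{"translation":[-0.005,0.035,0],"yaw":0,"gripper":0},{"translation":[0,0,0],"yaw":0,"gripper":0},{"translation":[0,0,0],"yaw":0,"gripper":0},{"translation":[0,0,0],"yaw":0,"gripper":0},{"translation":[0,0,0],"yaw":0,"gripper":0},{"translation":[0,0,0],"yaw":0,"gripper":0},{"translation":[0,0,0],"yaw":0,"gripper":0},{"translation":[0,0,0],"yaw":0,"gripper":0}]' 50
python3 - <<'E'
from cell import arm
import cv2
s=arm.read_state();print(s["tool_pos"],s["force"],s["torque"],s["opening"])
c=arm.capture("wrist");cv2.imwrite("pics/w7.png",c["color"][:,:,::-1])
E
```

```text
time_s: 10.8
tool_pos: [0.529, 0.2266, 0.2314]
eef_rot: [0.001, 0.657, 0.754, 0.002]
force: [0.5, 0.4, -3.2]
opening: 0.0184
[0.52900606 0.2265866  0.23136956] [ 0.46530761  0.37885574 -3.18270428] [ 0.07717204 -0.17838497  0.03728945] 0.01838467458289266
```

View pics/w7.png

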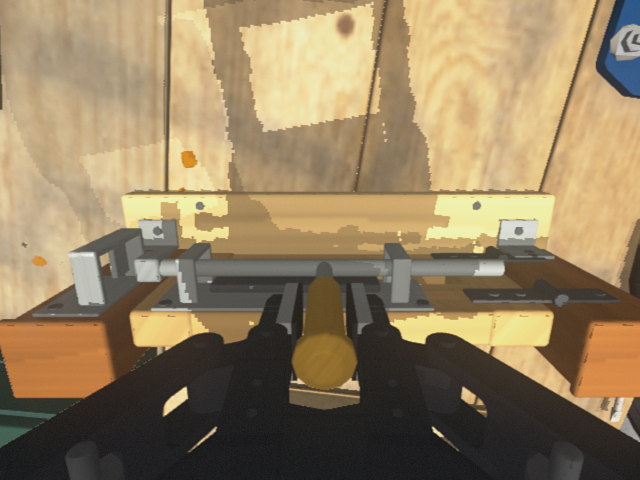

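The nose, at px (137–160), is now clear of the keeper cheek, at px 72–135, and the draw is 43 mm. Next I compute the swing arc.

```bash
python3 - <<'E'
import numpy as np
ps=np.radians(7.85);G=np.array([[np.cos(ps),-np.sin(ps)],[np.sin(ps),np.cos(ps)]])
r=np.array([-.014,-.0551-.1175+.043])
R=lambda f:np.array([[np.cos(f),np.sin(f)],[-np.sin(f),np.cos(f)]])
P=[G@R(f)@r for f in np.linspace(0,.255,9)]
print(np.diff(P,axis=0)/.15,"total",P[-1]-P[0],"yaw/row",-.255/8/(np.pi/2))
print("hinge world by knob", np.array([.5290,.2266])-P[0])
E
```

```text
[[-0.02769654 -0.00037291]
 [-0.02769435  0.00050995]
 [-0.02766403  0.0013923 ]
 [-0.02760561  0.00227324]
 [-0.02751914  0.00315186]
 [-0.02740471  0.00402729]
 [-0.02726244  0.00489862]
 [-0.02709248  0.00576497]] total [-0.0329909  0.0032468] yaw/row -0.020292255244216656
hinge world by knob [0.52516802 0.35689764]
```

```bash
python3 -m pendant '[{"translation":[-0.027,0,0],"yaw":-0.02,"gripper":0},{"translation":[-0.027,0,0],"yaw":-0.02,"gripper":0},{"translation":[-0.027,0.001,0],"yaw":-0.02,"gripper":0},{"translation":[-0.027,0.002,0],"yaw":-0.02,"gripper":0},{"translation":[-0.027,0.003,0],"yaw":-0.02,"gripper":0},{"translation":[-0.027,0.004,0],"yaw":-0.02,"gripper":0},{"translation":[-0.027,0.005,0],"yaw":-0.02,"gripper":0},{"translation":[0,0,0],"yaw":0,"gripper":0},{"translation":[0,0,0],"yaw":0,"gripper":0},{"translation":[0,0,0],"yaw":0,"gripper":0}]' 60
python3 - <<'E'
from cell import arm
import cv2,numpy as np
from h import *
s=arm.read_state();print(s["tool_pos"],s["force"],s["torque"],s["opening"])
M=Ro.from_quat(np.roll(s["eef_rot"],-1)).as_matrix();print("yaw",np.degrees(np.arctan2(M[1,0],M[0,0])))
h=np.array([.52517,.35690]);v=s["tool_pos"][:2]-h
f0=np.arctan2(*(np.array([.5290,.2266])-h)[::-1]);print("gate",f0-np.arctan2(v[1],v[0]),"radius",np.linalg.norm(v),.1303)
c=arm.capture("wrist");cv2.imwrite("pics/w8.png",c["color"][:,:,::-1])
t=arm.capture("top");cv2.imwrite("pics/t8.png",cv2.resize(t["color"][170:270,210:370,::-1],None,fx=5,fy=5,interpolation=cv2.INTER_CUBIC))
E
```

```text
time_s: 12.1
tool_pos: [0.4992, 0.2294, 0.2318]
eef_rot: [0.002, 0.741, 0.672, 0.003]
force: [3.0, 0.2, -3.5]
opening: 0.0181
[0.49923353 0.22935887 0.23184168] [ 3.02842462  0.18316946 -3.45225823] [ 0.14985701 -0.38687524  0.09419891] 0.018117292021181168
yaw 84.41445224859243
gate 0.23000724339318523 radius 0.13015160636703824 0.1303
```

View pics/w8.png

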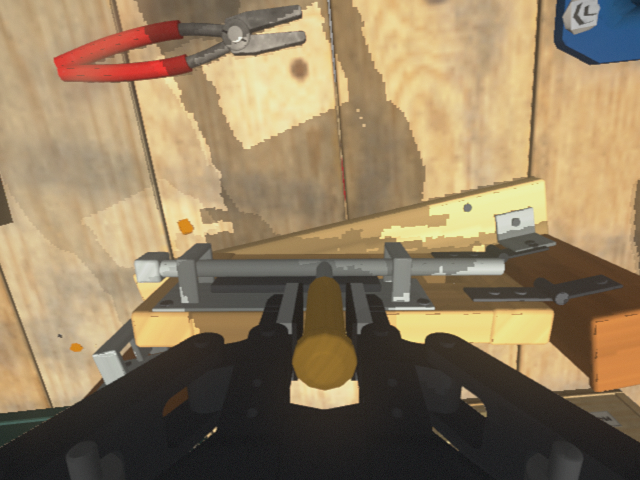

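View pics/t8.png

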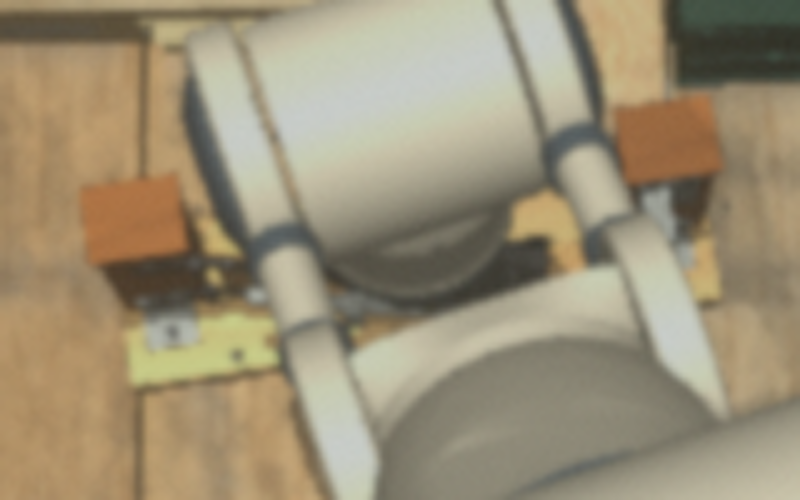

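The gate is now swung open and the knob is still centred in the pads at px (325,362). The TCP arc says 0.23 rad, so about 3.3 mm remain.

```bash
python3 -m pendant '[{"translation":[-0.01,0.002,0],"yaw":-0.008,"gripper":0},{"translation":[-0.01,0.002,0],"yaw":-0.008,"gripper":0},{"translation":[0,0,0],"yaw":0,"gripper":0},{"translation":[0,0,0],"yaw":0,"gripper":0},{"translation":[0,0,0],"yaw":0,"gripper":0},{"translation":[0,0,0],"yaw":0,"gripper":0},{"translation":[0,0,0],"yaw":0,"gripper":0},{"translation":[0,0,0],"yaw":0,"gripper":0},{"translation":[0,0,0],"yaw":0,"gripper":0},{"translation":[0,0,0],"yaw":0,"gripper":0}]' 60
python3 - <<'E'
from cell import arm
import cv2,numpy as np
from h import *
s=arm.read_state();print(s["tool_pos"],s["force"],s["opening"],abs(s["dq"]).max())
M=Ro.from_quat(np.roll(s["eef_rot"],-1)).as_matrix();print("yaw",np.degrees(np.arctan2(M[1,0],M[0,0])))
h=np.array([.52517,.35690]);v=s["tool_pos"][:2]-h
f0=np.arctan2(*(np.array([.5290,.2266])-h)[::-1]);print("gate",f0-np.arctan2(v[1],v[0]),"radius",np.linalg.norm(v),.1303)
c=arm.capture("wrist");cv2.imwrite("pics/w9.png",c["color"][:,:,::-1])
cv2.imwrite("pics/w9z.png",cv2.resize(c["color"][230:430,60:260,::-1],None,fx=3,fy=3,interpolation=cv2.INTER_CUBIC))
np.savez("w9.npz",**{k:v for k,v in wcam(s,c).items() if k!="color"})
t=arm.capture("side");cv2.imwrite("pics/s9.png",cv2.resize(t["color"][190:340,225:375,::-1],None,fx=4,fy=4,interpolation=cv2.INTER_CUBIC))
E
```

```text
time_s: 13.45
tool_pos: [0.4961, 0.23, 0.2318]
eef_rot: [0.002, 0.75, 0.662, 0.003]
force: [2.8, 1.1, -2.9]
opening: 0.018
[0.49614945 0.22999699 0.23182656] [ 2.8491279   1.10597706 -2.85461335] 0.018008651821127358 0.0027511657398488648
yaw 82.87625002572382
gate 0.2542023890550744 radius 0.1301789742691133 0.1303
```

View pics/w9.png

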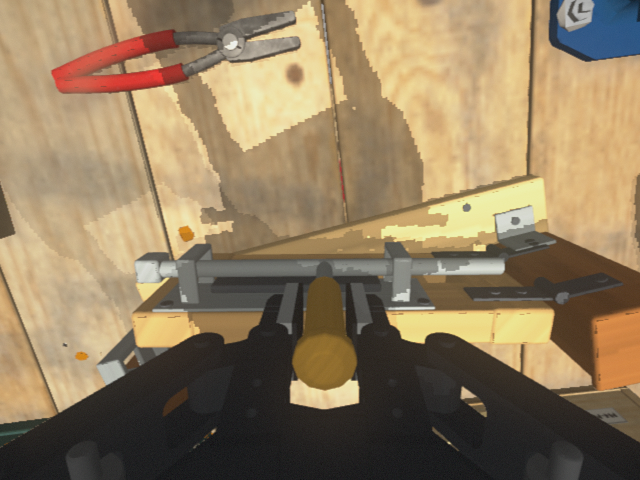

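View pics/w9z.png

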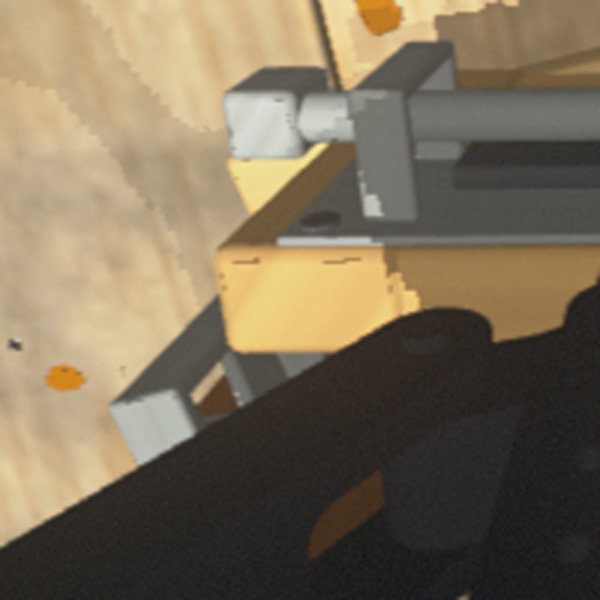

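View pics/s9.png

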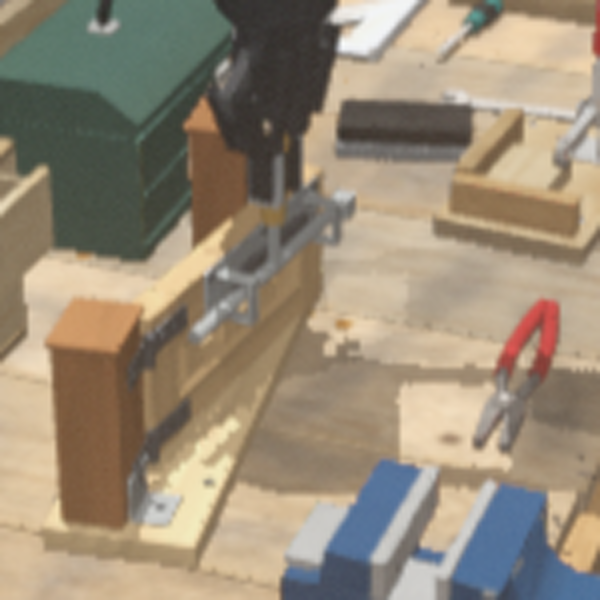

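The wrist view puts the leaf's free-edge top corners at px (132.5,312) and (136.5,347). I'll use these to check the gap independently.

```bash
python3 - <<'E'
import numpy as np
from h import *
w=dict(np.load("w9.npz"))
a=ray(w,132.5,312.2,.130);b=ray(w,136.5,347.2,.130);E=((a+b)/2)[:2]
# leaf yaw from the top front edge line
f=ray(w,552,307,.130);d=(f-a)[:2];print("thick",np.linalg.norm(a-b),"leaf len",np.linalg.norm(d),"leaf yaw",np.degrees(np.arctan2(-d[0],d[1])),"-> angle",np.radians(7.85-np.degrees(np.arctan2(-d[0],d[1]))))
ps=np.radians(7.85);G=np.array([[np.cos(ps),-np.sin(ps)],[np.sin(ps),np.cos(ps)]])
h=np.array([.52517,.35690]);E0=h+G@[.014,-.2305]
print(E,E0,"gap",np.linalg.norm(E-E0),"r",np.linalg.norm(E-h))
v=E-h;v0=E0-h;print("angle",np.arctan2(v0[1],v0[0])-np.arctan2(v[1],v[0]))
E
```

```text
thick 0.020894879489548806 leaf len 0.21892255464112068 leaf yaw -6.478490605584445 -> angle 0.25007933790852477
[0.51349583 0.12665838] [0.57052052 0.13047213] gap 0.057152077460372805 r 0.23053739616139238
angle 0.2483319505923245
```

```bash
python3 - <<'E'
from cell import arm
s=arm.read_state();print(s["tool_pos"],s["force"],s["opening"],s["time_s"])
print(arm.sign_off())
E
```

```text
[0.49615502 0.22998862 0.23184656] [ 3.32566397  0.70624426 -2.08821138] 0.01836246465753338 13.55
the job is handed in; nothing more can be done
None
```

The gate is ajar by about 6 cm and held still there, with the knob still in the gripper. I handed the job in at 13.6 s.

I pinched the knob from above, lifted the bolt 9.2 mm, drew it 43 mm until the nose was clear of the keeper, then swung the gate along its hinge arc.

**Last checks:**
- **Gap:** the arm's own position gives a gate angle of 0.254 rad, or about 59 mm at the free edge. The wrist camera gives 0.248–0.250 rad, or about 57 mm. The two readings disagree by about 2 mm, which is within the camera calibration.
- **Grip and forces:** the knob stayed centred in the pads, and the bolt stayed lifted. At hand-in the arm felt about 3 N from the gate spring and 2–3 N of bolt weight. No reading taken between moves was above about 5 N.
- **Opening reading:** the gripper showed about 18 mm on the 16 mm knob. I took this as an offset in the reading, since the knob lifted and followed without slipping.
- **Loose tools:** the arm went nowhere near them. The pliers and sanding block looked undisturbed in the last side view. The screwdriver was outside that view, so I did not check it again.

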